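# Load a solder reel onto its roller stand and close the keeper

## Robot

A 6-joint arm with a two-finger parallel gripper is mounted at the origin on a cart in front of the work surface, level with it; the furniture and walls round the work are solid. World frame = base frame: x ahead of the robot, y to its left, z up, the work surface at z = 0. Lengths are in mm, angles in rad, forces in N, time in s.
With the tool pointing down it reaches from about 300 to 825 mm from the base axis. Payload 5.4 kg.
Tool frame: the origin (TCP) lies midway between the tips of the shut fingers; the grasp point (between the pads) lies 19 mm behind it (manip.grasp_offset is the distance from the TCP to the grasp point, in mm); z points along the fingers, y is the line along which they close (so a half turn about z gives the same grasp; the last joint's range is limited). The gripper opens to 92 mm and grips with 3 to 60 N. Pads are 20 mm wide; open, the fingers measure 128 mm over their backs; the gripper's body (75 mm by 189 mm) begins 69 mm behind the grasp point.
Start: joints at [-0.21, 0.158, 1.597, -0, 1.386, -0.21], TCP at [574.984, -0.018, 214.601] pointing down, gripper open.
Joint ranges: [-2.91, 2.91], [-0.94, 2.29], [0.18, 2.7], [-1.29, 4.43], [0.17, 2.64], [-3, 3]. Speed limits (rad/s): [2.57, 2.57, 3.14, 3.14, 3.14, 3.14].

## Interface

Orientations are given as a rotation vector (axis times angle).
In Python, from workcell import manip gives the robot as it stands. The module is installed in compiled form; this text tells all that it offers.
- The arm moves only by the tool apply_moves, never from a script. Its argument "commands" is a list that holds one entry, the list of rows, each a list of 5 numbers: the opening, from 0 (shut) to 1 (fully open), then the shift along the tool's x, y, z in m, then the turn about the tool's z in rad. In form: [[[fingers, x, y, z, roll], ...]]. A call has 1 to 10 rows; each row shifts and turns the commanded pose from where the row before left it, along the tool's axes as they then stand; what a row does not reach is not made up. A row lasts 1/12 s, in which the tool goes at most 41.7 mm and 7.16 degrees, less where a joint would pass 70% of its speed; a pose out of reach is approached as far as the arm can. A call is refused whole if a number of a shift passes 0.0417 or a number of a turn 0.125, either way. A call with a gripper value outside its range is refused whole. The fingers move at their own pace and stop on an object; the grip force is fixed at half the most. Time passes only in rows, so rows that do not move let the fingers close. It gives the time, the measured TCP pose, the force, the opening and the grip force at its end, in the units of the state.
- manip.get_state(): the state, without advancing time (a new reading comes with each control period).
- manip.snapshot(name): name is "scene" or "side" or "wrist"; returns (picture, depth): 400x640x3 uint8, red, green, blue; 400x640 float32, mm along the optical axis (not along the pixel's ray), 0 where there is no reading.
- manip.calibration(name): a dict with "camera_matrix" (3x3 intrinsics, pixels), "world_from_camera" (4x4, takes a point from camera to world coordinates); the wrist camera has in their place "tool_from_camera" (4x4, takes a point from camera to tool coordinates, whose origin is the TCP and whose axes are the flange's). Camera axes: x right, y up, looking along -z (the intrinsics and any distortion apply to the point x, -y, -z); pixel columns grow to the right and rows downward; lengths in mm; the calibration is good to about 2 mm. A picture is of the moment at which its call begins: read the wrist's pose just before it. calibration takes no time and is no camera call.
- manip.sign_off(): hands the job in; it is judged then, once.
Trained networks look in the newest picture that a camera, given by its name, has taken for a name from the list of things; names that differ only in an ending like _2 or _b are one class to them, and where a whole thing is asked for, a point or a joint stands for the part that bears it (a point fixed in the world has none). Each returns a list of dicts, best first, with "conf" (0 to 1); they miss things now and then, are a little off and sometimes report something else, mostly with a low value. They report only what shows in the picture. A call takes as long as a camera call.
- manip.cut_out(camera, thing): "region" (400x640 bool, what is visible of it) and "uv" ([column, row] in pixels, amid what is visible of it).
The state is a dict: "clock": time; "joint_pos": joint angles; "qvel": joint speeds; "effort": joint torques, N m; "ee_pos": TCP position; "eef_rot": TCP orientation; "contact_force": force on the tool from outside, world axes, zero at the start; "wrist_torque": the same for the moment, N m; "opening": finger opening in mm; "gripper_force": force on a finger pad.
Only numpy, scipy, OpenCV 4.12 (cv2) and the standard library are available. Lean on these libraries where they do the work, as an engineer would, in place of code of your own. Each camera call takes 0.05 s, during which the arm holds its last target. There are 200 camera calls.

## Task

Load the orange solder reel: without gripping or lifting it, nudge it gently up the sloped gutter of the blue stand until it drops into its seat between the two white rollers in front of the end stop, where it cannot roll back. Then, again without gripping, gently push the keeper arm (the one with the red end) round across the gutter behind the reel, until its end is against the rubber catch on the other side. Leave the flux pot, the tweezers and the solder sucker where they are.

Things in the scene. Friction and masses are not known exactly. Their poses are not given: they have to be found in the camera images.
- stand: Reel stand fixed to the bench, a blue base 232 x 64 mm (x from -0.110 to 0.122) with an aluminium gutter that rises along the stand's +x to two rollers and an end stop. Origin on the bench, on the centre line of the gutter; x uphill (level), y to the left when looking uphill, z up.
- gutter (a point): Point on the middle of the gutter's floor, x = -0.0335 in the stand's frame; its x runs up the slope (0.20 rad), its z stands square to the floor. Floor heights: 8 mm at the low end (stand x = -0.104), 36 mm at the high end (x = 0.037). 54 mm wide between cheeks 3 mm thick and 14 mm high. The centre of the reel rolling on it is at z = 0.036 in this frame.
- lip (a point): Top of the round lip across the gutter's low end (stand x = -0.102, 22 mm above the bench), on which the reel leans at the start.
- first_roller (a point): Middle of the lower of two white rollers across the head of the stand: radius 9 mm, axes at stand x = 0.048 and 0.096, 30 mm high; they turn freely. The gutter's floor leads onto the top of this one, over which the reel must pass before it sinks 7 mm into the dip between the two. Side plates beside the rollers are 50 mm high.
- buffer (a point): Middle of the face of the black rubber buffer on the end stop (blue upright plate, 86 mm high): stand x = 0.111, height 0.068, 3 mm beyond the seated reel.
- catch (a point): Rubber catch for the keeper's end, on the left cheek: stand x = 0.032, y = 0.036, height 0.062.
- reel: Full reel of solder, rigid, smooth, 0.3 to 0.6 kg: two orange flanges 72 mm in diameter, 4 mm thick, 50 mm over both; between them a paper-wrapped body 65 mm in diameter, 42 mm wide. Origin at its centre, y along its axle. It starts at the gutter's low end (centre at stand x = -0.078, height 0.050), axle across, and rolls back down if let go on the slope.
- seat (a point): Where the reel's centre lies when it rests on both rollers: x = 0.072, y = 0, height 0.068 in the stand's frame. Axes as the stand's.
- keeper (a joint): Angle of the keeper arm about its upright pivot. It starts open, at 0 to 0.35 rad: the arm points downhill beside the right cheek (exactly downhill at 0.18, farther outward below that). It grows as the arm swings over the gutter, clockwise from above; 1.75 is closed: straight across, end at the catch, where it stops. A little drag (0.025 N m); stays where it is left.
- keeper_pivot (a point): Centre of the keeper's pivot (dark sleeve of radius 8.5 mm on a steel post), at x = 0.028, y = -0.041, height 0.062 in the stand's frame, half-way up the arm; axes turn with the arm, which runs along its -x.
- keeper_end (a point): Centre of the keeper's red end block (22 mm long, 9 mm thick, 14 mm high), 69 mm from the pivot and 62 mm above the bench. The arm between is a steel bar 6 mm thick and 12 mm high. It passes 7 mm and more above the cheeks. Its tip is 80 mm from the pivot.
- flux_pot: Bystander: brown flux pot with black lid, 48 mm across, 32 mm high, on the bench to the left of the gutter's low end; origin under its middle.
- tweezers: Bystander: pointed steel tweezers, 122 mm long, 8 mm high, lying on the black mat to the right of the stand; origin under the middle.
- solder_sucker: Bystander: blue desoldering pump, 216 mm long, 24 mm high, lying on the bench beyond the end stop; origin under its middle.

How it is judged (in metres and radians):
On the way, in this order (a step that is already met when the one before it is completed fails the run):
1. the reel has dropped into its seat between the two rollers (x of reel in the frame of stand between 0.068 and 0.077 m and z of reel in the frame of stand between 0.064 and 0.0715 m and angle between the y axis of reel and the y axis of stand, either way round below 0.1 rad and linear speed of reel below 0.03 m/s), for 0.3 s.
2. then the keeper arm is across behind it, its end at the catch (value of joint keeper above 1.66 rad), for 0.2 s.
At the end, for the whole second after the job is handed in: the reel rests between both rollers (centre within 4 mm of the seat, axle square across the stand within 0.1 rad), at rest, and the keeper arm is across behind it, within 0.1 rad of its catch (x of reel in the frame of stand between 0.068 and 0.077 m and z of reel in the frame of stand between 0.064 and 0.0715 m and angle between the y axis of reel and the y axis of stand, either way round below 0.1 rad and value of joint keeper above 1.65 rad and linear speed of reel below 0.02 m/s and velocity of joint keeper below 0.05 rad/s); the robot touches nothing.
It fails at once if the reel is lifted more than 8 mm off the gutter (z of reel in the frame of gutter above 0.044 m).
It fails at once if the reel is gripped or pushed with more than 25 N (contact force between the fingers and reel above 25 N).
It fails at once if the keeper arm is gripped or pushed with more than 30 N (contact force between the fingers and keeper above 30 N).
It fails at once if the flux pot, the tweezers or the solder sucker is shifted more than 15 mm (distance of any of flux_pot, tweezers, solder_sucker from where it was at the start of the episode above 0.015 m).
It also fails if it takes over 58 s, if anything falls off the work surface, if the arm or the gripper's body presses on something with over 40 N, if the wrist force passes 120 N, or if a joint passes its speed limit or range.

## Working session

There is one attempt and no reset: what is moved stays moved. The work goes in short steps, Python scripts to look and compute and a tool call to move; the robot and the scene stay as the last step left them, time stands still between calls to the robot, and variables do not carry over. Pictures are saved under pics/ and viewed, at most 10 in all, crops included, and the job is handed in when it is done.

Besides the shell and the picture viewer there is one more tool, called after "Request:" as name(argument=value, ...) on one line, values as JSON. apply_moves: Moves the arm, as the interface text tells. Its arguments: {"type":"object","properties":{"commands":{"type":"array","items":{"type":"array","items":{"type":"array","items":{"type":"number"}}}}},"required":["commands"]}

```bash
mkdir -p pics; cat > h.py <<'E'
import numpy as np, cv2
from workcell import manip
def cloud(name):
    s=manip.get_state()
    im,d=manip.snapshot(name); c=manip.calibration(name)
    K=c["camera_matrix"]
    if "world_from_camera" in c: T=np.array(c["world_from_camera"])
    else:
        W=np.eye(4);W[:3,:3]=cv2.Rodrigues(np.array(s["eef_rot"],float))[0];W[:3,3]=s["ee_pos"]
        T=W@np.array(c["tool_from_camera"])
    v,u=np.mgrid[:400,:640]
    K=np.array(K)
    p=np.stack([(u-K[0,2])/K[0,0]*d,-(v-K[1,2])/K[1,1]*d,-d],-1)
    P=p@T[:3,:3].T+T[:3,3]
    P[d==0]=np.nan
    return im,d,P
def save(n,im): cv2.imwrite("pics/"+n+".png",im[:,:,::-1])
E
python3 - <<'E'
from h import *
s=manip.get_state();print(s)
for n in ["scene","side"]:
    im,d,P=cloud(n); save(n+"0",im); c=manip.calibration(n); print(n,c)
    for t in ["stand","reel","keeper","keeper_end","keeper_pivot","flux_pot","tweezers","solder_sucker"]:
        for r in manip.cut_out(n,t)[:1]:
            q=P[r["region"]]; print(t,round(r["conf"],2),r["uv"],r["region"].sum(),np.nanmedian(q,0).round(),np.nanpercentile(q,2,axis=0).round(),np.nanpercentile(q,98,axis=0).round())
E
```

```text
{'clock': 0.0, 'joint_pos': array([-2.10094883e-01,  1.59014852e-01,  1.59820444e+00,  9.13901692e-06,
        1.38617861e+00, -2.10152590e-01]), 'qvel': array([-0.00096364,  0.00021132,  0.00130456, -0.00011059, -0.00031496,
       -0.00149359]), 'effort': array([ 4.79022274e-04, -3.85570908e+01, -3.22103977e+01,  7.00944406e-02,
        3.78346047e-02, -1.56143192e-04]), 'ee_pos': array([5.74392811e+02, 1.14235286e-01, 2.13652038e+02]), 'eef_rot': array([-2.22030451e+00, -2.22042890e+00,  1.53022196e-03]), 'contact_force': array([-0.12627306,  0.05132456, -0.92866894]), 'wrist_torque': array([-0.01450516, -0.05061671, -0.00341604]), 'gripper_force': 0.0, 'opening': 91.68955095312019}
scene {'camera_matrix': array([[474.32397684,   0.        , 317.513545  ],
       [  0.        , 474.32397684, 201.1180519 ],
       [  0.        ,   0.        ,   1.        ]]), 'world_from_camera': array([[ 6.67161451e-01,  5.11773700e-01, -5.41279298e-01,
         8.49000621e+01],
       [-7.44909792e-01,  4.60535478e-01, -4.82717801e-01,
        -6.81785484e+02],
       [ 2.23604549e-03,  7.2525495
[... 1375 characters left out ...]
0e+00,  0.00000000e+00,
         1.00000000e+00]])}
stand 0.69 [337.1, 226.6] 4027 [ 514. -232.   32.] [ 381. -327.    2.] [ 604. -205.   79.]
reel 0.56 [392.4, 232.4] 1421 [ 402. -234.   67.] [ 374. -283.   14.] [ 442. -228.   86.]
keeper 0.72 [356.0, 209.7] 253 [ 493. -285.   67.] [ 440. -367.    3.] [ 538. -277.   76.]
keeper_end 0.8 [357.2, 209.4] 214 [ 485. -285.   67.] [ 444. -290.   60.] [ 519. -278.   75.]
keeper_pivot 0.67 [359.3, 206.3] 262 [ 488. -285.   67.] [ 443. -358.    5.] [ 559. -278.   76.]
flux_pot 0.73 [385.2, 292.6] 758 [ 362. -129.   32.] [ 342. -160.    2.] [ 386. -116.   35.]
tweezers 0.67 [368.6, 199.8] 294 [ 505. -389.    9.] [ 455. -398.    4.] [ 571. -375.   14.]
```

```bash
python3 - <<'E'
from h import *
a=cv2.imread("pics/scene0.png")[130:330,180:480]; b=cv2.imread("pics/side0.png")[130:330,230:530]
cv2.imwrite("pics/m0.png",cv2.resize(np.vstack([a,b]),None,fx=1.5,fy=1.5,interpolation=cv2.INTER_CUBIC)[:600])
Q=[]
for n in ["scene","side"]:
    im,d,P=cloud(n)
    import pickle
    # blue base pixels: fit rectangle near z<30 ; end stop
    h=cv2.cvtColor(im,cv2.COLOR_RGB2HSV)
    m=(h[...,0]>95)&(h[...,0]<125)&(h[...,1]>110)&(P[...,0]>340)&(P[...,0]<650)&(P[...,1]>-330)&(P[...,1]<-180)&(P[...,2]>-5)
    q=P[m]; print(n,len(q),np.nanpercentile(q,1,axis=0),np.nanpercentile(q,99,axis=0))
    low=q[q[:,2]<14]; print("rect",cv2.minAreaRect(low[:,:2].astype(np.float32)))
    o=(h[...,0]<16)&(h[...,1]>150)&(h[...,2]>120)&(P[...,0]<470)&(P[...,0]>350)&(P[...,1]<-210)&(P[...,2]>15)
    r=P[o]; print("orange",len(r),np.nanpercentile(r,1,axis=0),np.nanpercentile(r,99,axis=0), cv2.minAreaRect(r[:,:2].astype(np.float32)))
    red=((h[...,0]<6)|(h[...,0]>172))&(h[...,1]>150)&(P[...,1]<-260)&(P[...,2]>50)&(P[...,0]>430)&(P[...,0]<560)
    print("red",red.sum(),np.nanmedian(P[red],0),np.nanpercentile(P[red],[3,97],axis=0))
    rg=manip.cut_out(n,"keeper")[0]["region"]; k=P[rg]; k=k[(k[:,2]>60)]; print("arm line",cv2.fitLine(k[:,:2].astype(np.float32),cv2.DIST_HUBER,0,.01,.01).ravel(),k[:,0].min(),k[:,0].max())
    Q.append(P)
np.save("P.npy",np.array(Q))
E
```

```text
scene 1720 [ 375.93284626 -292.72204004    1.41507116] [ 604.98667402 -185.32468971   85.75921978]
rect ((482.81048583984375, -249.64466857910156), (221.9749755859375, 116.486328125), 20.93284034729004)
orange 653 [ 370.7420177  -622.27820861   23.43201082] [ 464.96002961 -230.23848847   85.71914208] ((448.5772705078125, -421.4154357910156), (81.0968017578125, 400.0287170410156), 13.271099090576172)
red 71 [ 447.08244802 -292.05219473   66.52363466] [[ 437.92717993 -294.11029669   59.3765344 ]
 [ 456.90314345 -287.66404438   69.75190898]]
arm line [ 9.9864358e-01  5.2067589e-02  4.7963351e+02 -2.8943124e+02] 436.9696515488754 525.1062563778019
side 1737 [ 376.60086906 -271.86321249    2.30667762] [ 604.06291341 -204.07222181   86.35060763]
rect ((489.47760009765625, -245.37112426757812), (229.32130432128906, 63.54424285888672), 5.719946384429932)
orange 733 [ 367.21945682 -804.60902742   23.90561062] [ 459.50370451 -227.06775979   86.54633686] ((417.70599365234375, -540.5369873046875), (629.9813232421875, 103.08582305908203), 89.33648681640625)
red 57 [ 450.09668887 -286.26091097   68.71310918] [[ 439.62500949 -516.48385777   60.09450255]
 [ 465.43355412 -284.23348618   71.49201801]]
arm line [ 9.142730e-01  4.050986e-01  5.270710e+02 -2.629917e+02] 437.9801322027927 605.9954203968813
```

View pics/m0.png

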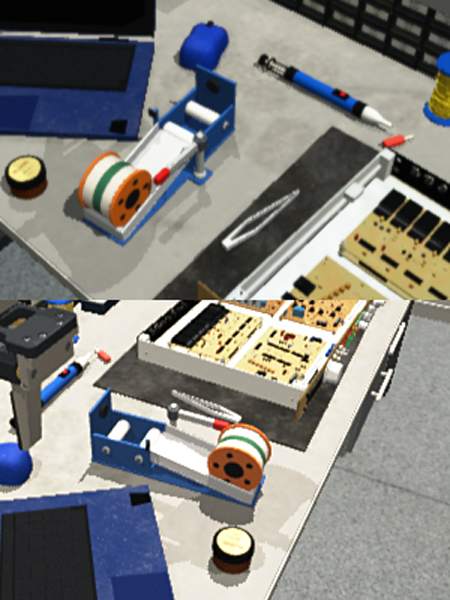

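```bash
python3 - <<'E'
from h import *
from scipy.optimize import least_squares
rng=np.random.default_rng(0)
Q=np.load("P.npy")
for n,P in zip(["scene","side"],Q):
    sel=(P[...,0]>360)&(P[...,0]<625)&(P[...,1]>-320)&(P[...,1]<-185)&(P[...,2]>8)&(P[...,2]<95)
    q=P[sel]
    # vertical planes, dominant yaw: RANSAC over lines in xy
    for box,lab in [((365,460,35,95),"flange"),((380,625,5,60),"side/base")]:
        w=q[(q[:,0]>box[0])&(q[:,0]<box[1])&(q[:,2]>box[2])&(q[:,2]<box[3])]
        best=(0,)
        for yaw in np.arange(-.3,.3,.005):
            y=-np.sin(yaw)*(w[:,0]-480)+np.cos(yaw)*(w[:,1]+250)
            hst,e=np.histogram(y,np.arange(-60,60,1.5)); i=hst.argmax()
            if hst[i]>best[0]: best=(hst[i],yaw,e[i]+.75)
        print(n,lab,len(w),best)
    for lab,lo,hi in [("reel",360,460)]:
        w=q[(q[:,0]<450)&(q[:,2]>66)]
        print("reel top z",np.percentile(w[:,2],99), "xy of top",np.median(w[w[:,2]>82],0))
    e=q[(q[:,2]>70)&(q[:,0]>570)]; print("endstop",np.percentile(e,[2,50,98],axis=0).round(1).tolist(),cv2.fitLine(e[:,:2].astype(np.float32),cv2.DIST_HUBER,0,.01,.01).ravel())
    t=P[(P[...,0]>250)&(P[...,0]<720)&(P[...,1]>-420)&(P[...,1]<-90)&(P[...,2]>100)]; print("tall",len(t), t.min(0) if len(t) else "",t.max(0) if len(t) else "")
E
```

```text
scene flange 1620 (np.int64(383), np.float64(0.11500000000000038), np.float64(-21.75))
scene side/base 3023 (np.int64(424), np.float64(0.10000000000000037), np.float64(-27.75))
reel top z 85.57814442156425 xy of top [ 405.13554741 -256.00041114   82.8240149 ]
endstop [[594.7, -264.2, 70.3], [600.7, -237.5, 78.8], [605.5, -205.2, 86.4]] [ 1.0899218e-01 -9.9404263e-01  6.0090088e+02 -2.3568079e+02]
tall 3156 [ 704.98248385 -419.9223601   230.30483084] [719.9686728  -90.1966309  374.12479763]
side flange 1364 (np.int64(388), np.float64(0.10000000000000037), np.float64(26.25))
side side/base 3157 (np.int64(590), np.float64(0.12000000000000038), np.float64(30.75))
reel top z 86.91734416110106 xy of top [ 405.81614766 -256.33654216   83.47824032]
endstop [[595.1, -262.9, 70.7], [600.3, -231.5, 79.9], [606.0, -204.3, 88.4]] [ 1.0072889e-01 -9.9491394e-01  6.0076306e+02 -2.3215108e+02]
tall 1173 [ 706.18404215 -419.55226596  232.00267817] [719.95873722 -90.04165039 266.78420189]
```

Request:
apply_moves(commands=[[[0,0,0,0,0.122],[0,0,0,0,0.122],[0,0,0,0,0.122],[0,0,0,0,0.122],[0,0,0,0,0.122],[0,0,0,0,0.122],[0,0,0,0,0.122],[0,0,0,0,0.122],[0,0,0,0,0.122],[0,0,0,0,0.122]]])

```text
clock: 1.93
ee_pos: [575.0, -0.0, 214.6]
eef_rot: [-3.095, -0.539, 0.0]
contact_force: [0.4, 0.4, -0.0]
opening: 27.4
gripper_force: 0.0
```

Request:
apply_moves(commands=[[[0,0,0,0,0.122],[0,0,0,0,0.122],[0,0,0,0,0]]])

```text
clock: 2.18
ee_pos: [575.0, -0.0, 214.6]
eef_rot: [3.137, 0.163, 0.0]
contact_force: [0.3, -1.1, 0.1]
opening: 7.3
gripper_force: 0.0
```

```bash
cat >> h.py <<'E'
from scipy.spatial.transform import Rotation as Ro
O=np.array([484,-247.6,0.]); YAW=.107
S=np.array([[np.cos(YAW),-np.sin(YAW),0],[np.sin(YAW),np.cos(YAW),0],[0,0,1]])
def tcp():
    s=manip.get_state(); p=S.T@(np.array(s["ee_pos"])-O)
    R=Ro.from_rotvec(s["eef_rot"]).as_matrix()
    print("t",round(s["clock"],2),"stand",p.round(1),"toolx yaw",np.arctan2(R[1,0],R[0,0]).round(4),"F",(S.T@s["contact_force"]).round(1),"op",round(s["opening"],1),"q",np.round(s["joint_pos"],2))
    return p,R
def to(x,y,z):
    p,R=tcp(); print("shift mm",(R.T@S@(np.array([x,y,z])-p)).round(1))
E
python3 -c "
from h import *
to(-137,0,150)"
```

```text
t 2.18 stand [116.9 236.4 214.6] toolx yaw 0.1037 F [ 0.2 -1.1  0.1] op 7.3 q [-0.21  0.16  1.6  -0.    1.39  1.26]
shift mm [-253.1  237.2   64.6]
```

Request:
apply_moves(commands=[[[0,-0.0253,0.0237,0.004,0],[0,-0.0253,0.0237,0.004,0],[0,-0.0253,0.0237,0.004,0],[0,-0.0253,0.0237,0.004,0],[0,-0.0253,0.0237,0.004,0],[0,-0.0253,0.0237,0.004,0],[0,-0.0253,0.0237,0.004,0],[0,-0.0253,0.0237,0.004,0],[0,-0.0253,0.0237,0.004,0],[0,-0.0253,0.0237,0.004,0]]])

```text
clock: 3.02
ee_pos: [347.5, -263.7, 174.7]
eef_rot: [3.136, 0.174, 0.001]
contact_force: [0.2, -0.0, -0.1]
opening: 0.6
gripper_force: 0.0
```

```bash
python3 - <<'E'
from h import *
to(-137,0,42)
im,d,P=cloud("wrist"); save("w1",im)
p=(P-O)@S
h=cv2.cvtColor(im,cv2.COLOR_RGB2HSV)
o=(h[...,0]<16)&(h[...,1]>150)&(h[...,2]>120)&(np.abs(p[...,1])<60)&(p[...,0]<-20)&(p[...,2]>35)
print(o.sum(),np.nanpercentile(p[o],[2,50,98],axis=0).round(1))
t=p[o&(p[...,2]>78)]; print(np.histogram(t[:,1],np.arange(-34,36,4)), np.median(t[:,0]))
E
```

```text
t 3.02 stand [-137.4   -1.4  174.7] toolx yaw 0.1109 F [ 0.2 -0.  -0.1] op 0.6 q [-0.93 -0.18  2.01  0.    1.31  0.53]
shift mm [  0.4  -1.5 132.7]
1013 [[-106.6  -41.    62.9]
 [ -55.5  -22.    74.5]
 [ -30.    25.1   85.2]]
(array([  0,   0, 108,  91,   0,   0,   0,   0,   0,   0,   0,   0,   0,
        23, 189,   0,   0]), array([-34, -30, -26, -22, -18, -14, -10,  -6,  -2,   2,   6,  10,  14,
        18,  22,  26,  30,  34])) -78.94765680486782
```

View pics/w1.png

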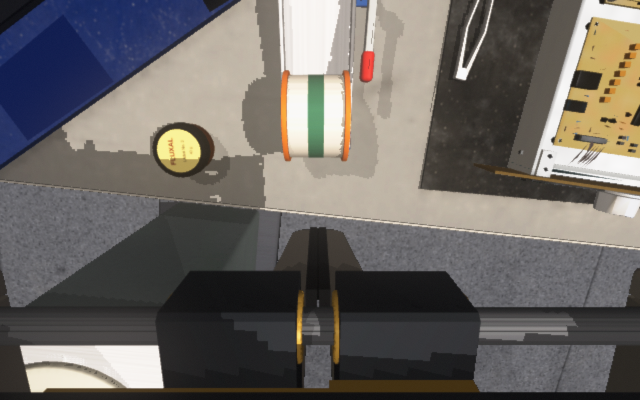

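Request:
apply_moves(commands=[[[0,0,-0.001,0.033,0],[0,0,0,0.033,0],[0,0,0,0.033,0],[0,0,0,0.033,-0.004],[0,0,0,0,0],[0,0.004,0,0,0],[0,0.004,0,0,0],[0,0.003,0,0,0],[0,0.002,0,0,0],[0,0.002,0,0,0]]])

```text
clock: 3.9
ee_pos: [364.8, -261.0, 44.3]
eef_rot: [3.134, 0.175, 0.003]
contact_force: [0.2, 0.4, 0.4]
opening: 0.5
gripper_force: 0.0
```

```bash
python3 -c "
from h import *
tcp()"
```

```text
t 3.9 stand [-119.9   -0.6   44.3] toolx yaw 0.1116 F [0.2 0.4 0.4] op 0.5 q [-0.89  0.04  2.09 -0.    1.01  0.57]
```

Request:
apply_moves(commands=[[[0,0.002,0,0,0.004],[0,0.003,0,-0.0006,0],[0,0.003,0,-0.0006,0],[0,0.003,0,-0.0006,0],[0,0.003,0,-0.0006,0],[0,0.003,0,-0.0006,0],[0,0.003,0,-0.0006,0],[0,0.003,0,-0.0006,0],[0,0.003,0,-0.0006,0],[0,0.003,0,-0.0006,0]]])

```text
clock: 4.73
ee_pos: [392.6, -256.8, 48.0]
eef_rot: [-3.137, -0.168, 0.0]
contact_force: [-2.9, -0.8, 1.9]
opening: 0.0
gripper_force: 1.4
```

```bash
cat >> h.py <<'E'
def reel(n="scene",pic=None):
    im,d,P=cloud(n)
    if pic: save(pic,im)
    p=(P-O)@S; h=cv2.cvtColor(im,cv2.COLOR_RGB2HSV)
    o=(h[...,0]<16)&(h[...,1]>150)&(h[...,2]>120)&(np.abs(p[...,1])<32)&(p[...,0]<140)&(p[...,0]>-120)&(p[...,2]>20)
    if n=="scene": o&=p[...,1]<-12
    else: o&=p[...,1]>12
    q=p[o]; print(n,"orange",len(q),np.nanpercentile(q,[3,97],axis=0).round(1).tolist())
    f=q[(q[:,1]>np.median(q[:,1])-3)&(q[:,1]<np.median(q[:,1])+3)]; print(" flange yaw err",np.polyfit(f[:,0],f[:,1],1).round(3))
E
python3 -c "
from h import *
tcp();reel();reel('side')"
```

```text
t 4.73 stand [-91.9   0.6  48. ] toolx yaw 0.1068 F [-3.  -0.5  1.9] op 0.0 q [-0.84  0.09  2.03 -0.    1.02  0.63]
scene orange 14 [[-84.8, -24.1, 43.7], [-68.6, -21.0, 77.2]]
 flange yaw err [ -0.077 -28.607]
side orange 504 [[-82.6, 22.8, 34.6], [-19.9, 26.5, 85.1]]
 flange yaw err [-4.0000e-03  2.4386e+01]
```

Request:
apply_moves(commands=[[[0,0.003,0,-0.0006,0],[0,0.003,0,-0.0006,0],[0,0.003,0,-0.0006,0],[0,0.003,0,-0.0006,0],[0,0.003,0,-0.0006,0],[0,0.003,0,-0.0006,0],[0,0.003,0,-0.0006,0],[0,0.003,0,-0.0006,0],[0,0.003,0,-0.0006,0],[0,0.003,0,-0.0006,0]]])

```text
clock: 5.67
ee_pos: [422.4, -253.6, 54.1]
eef_rot: [-3.137, -0.168, 0.0]
contact_force: [-2.7, -0.2, 1.5]
opening: 0.5
gripper_force: 1.4
```

Request:
apply_moves(commands=[[[0,0.003,0,-0.0006,0],[0,0.003,0,-0.0006,0],[0,0.003,0,-0.0006,0],[0,0.003,0,-0.0006,0],[0,0.003,0,-0.0006,0],[0,0.003,0,-0.0006,0],[0,0.003,0,-0.0006,0],[0,0.003,0,-0.0006,0],[0,0.003,0,-0.0006,0],[0,0.003,0,-0.0006,0]]])

```text
clock: 6.5
ee_pos: [452.3, -250.4, 60.0]
eef_rot: [-3.137, -0.168, 0.0]
contact_force: [-2.9, -0.8, 1.1]
opening: 0.8
gripper_force: 1.4
```

```bash
python3 -c "
from h import *
tcp();reel();reel('side')"
```

```text
t 6.5 stand [-31.9   0.6  60. ] toolx yaw 0.1068 F [-3.  -0.5  1.1] op 0.8 q [-0.74  0.19  1.89 -0.    1.06  0.72]
scene orange 42 [[-24.1, -25.4, 47.9], [4.7, -20.7, 95.9]]
 flange yaw err [ -0.086 -23.799]
side orange 465 [[-22.8, 22.8, 45.7], [40.3, 26.6, 96.3]]
 flange yaw err [2.0000e-03 2.4606e+01]
```

Request:
apply_moves(commands=[[[0,0.003,0,-0.0006,0],[0,0.003,0,-0.0006,0],[0,0.003,0,-0.0006,0],[0,0.003,0,-0.0006,0],[0,0.003,0,-0.0006,0],[0,0.003,0,-0.0006,0],[0,0.003,0,-0.0006,0],[0,0.003,0,-0.0006,0],[0,0.003,0,-0.0004,0],[0,0.003,0,0,0]]])

```text
clock: 7.43
ee_pos: [482.2, -247.2, 65.3]
eef_rot: [3.137, 0.168, 0.0]
contact_force: [-1.5, 0.2, 1.9]
opening: 0.1
gripper_force: 0.9
```

Request:
apply_moves(commands=[[[0,0.002,0,0,0],[0,0.002,0,0,0],[0,0.0015,0,0,0],[0,0.0015,0,0,0],[0,0.0015,0,0,0],[0,0.0015,0,0,0]]])

```text
clock: 7.93
ee_pos: [492.1, -246.2, 65.2]
eef_rot: [3.137, 0.168, 0.001]
contact_force: [-0.0, 0.1, 0.4]
opening: 0.4
gripper_force: 0.0
```

```bash
python3 -c "
from h import *
tcp();reel();reel('side')"
```

```text
t 7.93 stand [ 8.2  0.5 65.2] toolx yaw 0.1067 F [-0.   0.1  0.4] op 0.4 q [-0.68  0.26  1.79  0.    1.09  0.78]
scene orange 62 [[18.2, -24.8, 49.3], [56.6, -20.6, 108.1]]
 flange yaw err [ -0.059 -21.132]
side orange 459 [[17.7, 22.5, 51.2], [81.4, 26.5, 101.7]]
 flange yaw err [2.0000e-03 2.4553e+01]
```

Request:
apply_moves(commands=[[[0,0,0,0,0],[0,0,0,0,0],[0,0,0,0,0],[0,0,0,0,0],[0,0,0,0,0],[0,0,0,0,0]]])

```text
clock: 8.53
ee_pos: [491.7, -246.2, 65.2]
eef_rot: [-3.137, -0.168, 0.0]
contact_force: [-0.1, 0.2, 0.7]
opening: 0.3
gripper_force: 0.0
```

```bash
python3 -c "
from h import *
tcp();reel();reel('side','s2')"
```

```text
t 8.53 stand [ 7.8  0.5 65.2] toolx yaw 0.1067 F [-0.1  0.2  0.7] op 0.3 q [-0.68  0.26  1.79  0.    1.09  0.78]
scene orange 62 [[37.2, -25.0, 49.1], [56.9, -20.1, 89.3]]
 flange yaw err [-1.8000e-02 -2.2688e+01]
side orange 454 [[41.9, 22.7, 50.9], [104.5, 26.4, 101.0]]
 flange yaw err [-2.0000e-03  2.4738e+01]
```

Request:
apply_moves(commands=[[[0,-0.01,0,0,0],[0,-0.02,0,-0.01,0],[0,-0.02,0,-0.03,0],[0,-0.02,0,-0.035,0],[0,-0.02,0,-0.035,0],[0,-0.01,0,-0.01,0],[0,0,0,0,0]]])

```text
clock: 9.22
ee_pos: [392.1, -258.8, 188.9]
eef_rot: [3.131, 0.165, 0.006]
contact_force: [0.3, -0.5, 0.2]
opening: 0.3
gripper_force: 0.0
```

```bash
python3 - <<'E'
from h import *
tcp();reel();reel('side')
im,d,P=cloud("wrist");save("w2",im)
p=(P-O)@S;h=cv2.cvtColor(im,cv2.COLOR_RGB2HSV)
red=((h[...,0]<6)|(h[...,0]>172))&(h[...,1]>150)&(np.abs(p[...,1]+40)<25)&(p[...,2]>50)&(p[...,0]>-80)&(p[...,0]<0)
print("red",red.sum(),np.nanpercentile(p[red],[3,50,97],axis=0).round(1).tolist())
for r in manip.cut_out("wrist","keeper")[:1]:
    k=p[r["region"]];k=k[k[:,2]>58];print(r["conf"],r["uv"],np.percentile(k,[2,50,98],axis=0).round(1).tolist());print(cv2.fitLine(k[k[:,0]<10][:,:2].astype(np.float32),cv2.DIST_HUBER,0,.01,.01).ravel())
E
```

```text
t 9.22 stand [-92.6  -1.4 188.9] toolx yaw 0.105 F [ 0.2 -0.6  0.2] op 0.3 q [-0.84 -0.11  1.92 -0.    1.32  0.62]
scene orange 342 [[39.0, -24.9, 48.6], [103.4, -21.3, 101.9]]
 flange yaw err [-6.0000e-03 -2.3266e+01]
side orange 453 [[41.3, 22.9, 50.9], [104.3, 26.4, 100.4]]
 flange yaw err [-0.   24.67]
red 250 [[-47.0, -41.4, 67.3], [-37.9, -37.4, 68.7], [-29.0, -33.8, 70.0]]
0.72 [369.1, 68.0] [[-46.1, -47.2, 60.1], [6.0, -38.6, 68.5], [37.0, -33.1, 74.7]]
[  0.99835944  -0.05725742 -19.47705    -37.777927  ]
```

View pics/w2.png

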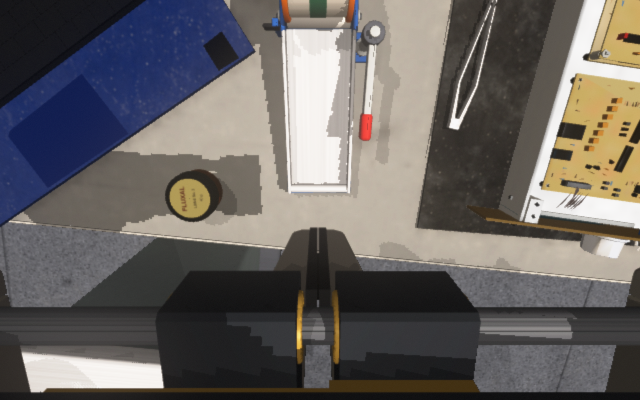

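Request:
apply_moves(commands=[[[0,0.02,0.024,0,0],[0,0.02,0.024,0,0],[0,0.012,0.022,0,0],[0,0,0,0.03,0],[0,0,0,0.03,0],[0,0,0,0.03,0],[0,0,0,0.025,0],[0,0,0,0.017,0],[0,0,0,0,0]]])

```text
clock: 10.17
ee_pos: [448.5, -316.8, 46.6]
eef_rot: [-3.128, -0.168, 0.012]
contact_force: [-0.9, 0.5, -0.3]
opening: 0.6
gripper_force: 0.0
```

```bash
python3 - <<'E'
from h import *
p,R=tcp()
prev=p[:2]
for f in np.r_[0.0,np.arange(.06,1.62,.06)]:
    c=np.array([28-58*np.cos(f)-4*np.sin(f)-10,-41+58*np.sin(f)-4*np.cos(f)-18])
    d=R.T@S@np.r_[c-prev,0]; print(f.round(2),c.round(1),(d[:2]).round(1).tolist()); prev=c
E
```

```text
t 10.17 stand [-42.7 -65.   46.6] toolx yaw 0.1076 F [-0.8  0.6 -0.3] op 0.6 q [-0.84  0.3   1.79  0.    1.07  0.63]
0.0 [-40. -63.] [2.7, -2.0]
0.06 [-40.1 -59.5] [-0.1, -3.5]
0.12 [-40.1 -56. ] [0.1, -3.5]
0.18 [-39.8 -52.6] [0.3, -3.5]
0.24 [-39.3 -49.1] [0.5, -3.5]
0.3 [-38.6 -45.7] [0.7, -3.4]
0.36 [-37.7 -42.3] [0.9, -3.4]
0.42 [-36.6 -39. ] [1.1, -3.3]
0.48 [-35.3 -35.8] [1.3, -3.2]
0.54 [-33.8 -32.6] [1.5, -3.2]
0.6 [-32.1 -29.6] [1.7, -3.1]
0.66 [-30.3 -26.6] [1.9, -3.0]
0.72 [-28.2 -23.8] [2.0, -2.8]
0.78 [-26.  -21.1] [2.2, -2.7]
0.84 [-23.7 -18.5] [2.4, -2.6]
0.9 [-21.2 -16.1] [2.5, -2.4]
0.96 [-18.5 -13.8] [2.6, -2.3]
1.02 [-15.8 -11.7] [2.8, -2.1]
1.08 [-12.9  -9.7] [2.9, -1.9]
1.14 [-9.9 -8. ] [3.0, -1.8]
1.2 [-6.7 -6.4] [3.1, -1.6]
1.26 [-3.5 -5. ] [3.2, -1.4]
1.32 [-0.3 -3.8] [3.3, -1.2]
1.38 [ 3.1 -2.8] [3.3, -1.0]
1.44 [ 6.5 -2. ] [3.4, -0.8]
1.5 [ 9.9 -1.4] [3.4, -0.6]
1.56 [13.4 -1. ] [3.5, -0.4]
1.62 [16.9 -0.9] [3.5, -0.2]
```

Request:
apply_moves(commands=[[[0,0.002,0,-0.01,0],[0,0,-0.002,0,0],[0,0,-0.0035,0,0],[0,0,-0.0035,0,0],[0,0.0003,-0.0035,0,0],[0,0.0005,-0.0035,0,0],[0,0.0007,-0.0034,0,0],[0,0.0009,-0.0034,0,0],[0,0.0011,-0.0033,0,0],[0,0.0013,-0.0032,0,0]]])

```text
clock: 11.0
ee_pos: [455.1, -290.7, 63.2]
eef_rot: [-3.137, -0.168, 0.0]
contact_force: [-0.3, -0.5, -1.1]
opening: 0.2
gripper_force: 0.2
```

```bash
cat >> h.py <<'E'
def keeper(n,pic=None):
    im,d,P=cloud(n)
    if pic: save(pic,im)
    p=(P-O)@S;h=cv2.cvtColor(im,cv2.COLOR_RGB2HSV)
    red=((h[...,0]<6)|(h[...,0]>172))&(h[...,1]>150)&(np.abs(p[...,1])<60)&(p[...,2]>54)&(p[...,2]<76)&(p[...,0]>-80)&(p[...,0]<45)
    q=np.nanmedian(p[red],axis=0); print(n,"red",red.sum(),q.round(1),"phi",np.arctan2(q[1]+41,28-q[0]).round(3))
E
python3 -c "
from h import *
tcp();keeper('scene');keeper('side')"
```

```text
t 11.0 stand [-33.3 -39.8  63.2] toolx yaw 0.1068 F [-0.4 -0.5 -1.1] op 0.2 q [-0.79  0.24  1.82 -0.    1.08  0.67]
scene red 34 [-43.3 -19.1  67.2] phi 0.299
side red 55 [-36.6 -15.3  66.9] phi 0.378
```

Request:
apply_moves(commands=[[[0,0,0,0.003,0],[0,0,-0.001,0.003,0],[0,0.0005,-0.0032,0,0],[0,0.0011,-0.0032,0,0],[0,0.0013,-0.0031,0,0],[0,0.0015,-0.003,0,0],[0,0.0018,-0.0028,0,0],[0,0.002,-0.0027,0,0],[0,0.0022,-0.0026,0,0],[0,0.0025,-0.0024,0,0]]])

```text
clock: 11.93
ee_pos: [465.6, -265.5, 57.2]
eef_rot: [-3.137, -0.168, 0.0]
contact_force: [0.2, -0.9, 1.1]
opening: 0.7
gripper_force: 0.2
```

```bash
python3 -c "
from h import *
tcp();keeper('scene');keeper('side')"
```

```text
t 11.93 stand [-20.2 -15.8  57.2] toolx yaw 0.1068 F [ 0.1 -1.   1.1] op 0.7 q [-0.74  0.24  1.84 -0.    1.06  0.72]
scene red 33 [-24.6  10.9  65.8] phi 0.779
side red 52 [-20.2  13.5  67.7] phi 0.847
```

Request:
apply_moves(commands=[[[0,0.0026,-0.0023,0,0],[0,0.0028,-0.0021,0,0],[0,0.0029,-0.0019,0,0],[0,0.003,-0.0018,0,0],[0,0.0031,-0.0016,0,0],[0,0.0032,-0.0014,0,0],[0,0.0033,-0.0012,0,0],[0,0.0033,-0.001,0,0],[0,0.0025,-0.0005,0,0]]])

```text
clock: 12.78
ee_pos: [490.9, -249.0, 57.2]
eef_rot: [-3.137, -0.168, -0.0]
contact_force: [-0.6, -0.7, 0.2]
opening: 0.2
gripper_force: 0.3
```

```bash
python3 -c "
from h import *
tcp();keeper('scene');keeper('side')"
```

```text
t 12.78 stand [ 6.7 -2.2 57.2] toolx yaw 0.1069 F [-0.7 -0.6  0.2] op 0.2 q [-0.69  0.27  1.8   0.    1.07  0.77]
scene red 26 [ 9.7 32.  65.7] phi 1.325
side red 44 [12.5 33.4 68.9] phi 1.365
```

Request:
apply_moves(commands=[[[0,0.0015,0,0,0],[0,0.0015,0,0,0],[0,0.0015,0,0,0],[0,0.001,0,0,0],[0,0.001,0,0,0],[0,0,0,0,0]]])

```text
clock: 13.38
ee_pos: [497.1, -248.6, 57.2]
eef_rot: [3.137, 0.168, 0.0]
contact_force: [-1.2, 0.8, -0.2]
opening: 0.5
gripper_force: 0.1
```

```bash
python3 -c "
from h import *
tcp();keeper('scene');keeper('side')"
```

```text
t 13.38 stand [12.9 -2.4 57.2] toolx yaw 0.1068 F [-1.1  0.9 -0.2] op 0.5 q [-0.68  0.29  1.78  0.    1.08  0.78]
scene red 21 [17.7 32.  66. ] phi 1.43
side red 44 [20.  33.5 69.1] phi 1.464
```

Request:
apply_moves(commands=[[[0,0.001,0,0,0],[0,0.001,0,0,0],[0,0.001,0,0,0],[0,0,0,0,0]]])

```text
clock: 13.82
ee_pos: [500.0, -248.2, 57.2]
eef_rot: [-3.137, -0.168, -0.0]
contact_force: [0.1, 0.2, -0.2]
opening: 0.3
gripper_force: 0.1
```

Request:
apply_moves(commands=[[[0,0.0007,0,0,0],[0,0.0007,0,0,0],[0,0,0,0,0]]])

```text
clock: 14.07
ee_pos: [501.4, -248.1, 57.2]
eef_rot: [-3.137, -0.168, -0.0]
contact_force: [-0.3, -0.4, -0.4]
opening: 0.8
gripper_force: 0.2
```

```bash
python3 -c "
from h import *
tcp();keeper('scene');keeper('side')"
```

```text
t 14.07 stand [17.3 -2.3 57.2] toolx yaw 0.1068 F [-0.4 -0.4 -0.4] op 0.8 q [-0.68  0.29  1.77  0.    1.08  0.79]
scene red 15 [24.4 33.5 66.6] phi 1.522
side red 51 [27.  34.4 68.6] phi 1.558
```

Request:
apply_moves(commands=[[[0,0.0007,0,0,0],[0,0.0007,0,0,0],[0,0,0,0,0]]])

```text
clock: 14.42
ee_pos: [501.8, -248.1, 57.2]
eef_rot: [-3.137, -0.168, 0.004]
contact_force: [-4.9, 0.4, 2.5]
opening: 0.4
gripper_force: 2.6
```

Request:
apply_moves(commands=[[[0,0.0005,0,0,0],[0,0.0005,0,0,0],[0,0,0,0,0]]])

```text
clock: 14.67
ee_pos: [501.9, -248.1, 57.2]
eef_rot: [-3.137, -0.169, 0.007]
contact_force: [-9.0, -0.8, 5.2]
opening: 0.4
gripper_force: 4.3
```

Against the catch (9 N, arm no longer advancing). Back off, rise, and check.

Request:
apply_moves(commands=[[[0,-0.003,0,0,0],[0,-0.01,0,0,0],[0,-0.02,0,0,0],[0,-0.01,0,-0.02,0],[0,-0.02,0,-0.035,0],[0,-0.02,0,-0.035,0],[0,-0.02,0,-0.03,0],[0,0,0,0,0],[0,0,0,0,0]]])

```text
clock: 15.42
ee_pos: [401.7, -260.1, 179.4]
eef_rot: [3.133, 0.165, 0.006]
contact_force: [-1.1, -0.2, -0.5]
opening: 0.6
gripper_force: 0.0
```

```bash
python3 -c "
from h import *
tcp();keeper('scene');keeper('side');keeper('wrist','w3');reel();reel('side')"
```

```text
t 15.42 stand [-83.2  -3.6 179.4] toolx yaw 0.1054 F [-1.1 -0.1 -0.5] op 0.6 q [-0.83 -0.07  1.91  0.    1.3   0.64]
scene red 63 [26.3 28.4 66.5] phi 1.547
side red 49 [27.8 33.7 68. ] phi 1.568
wrist red 348 [30.2 27.9 68.5] phi 1.603
scene orange 344 [[38.9, -25.1, 48.3], [101.9, -21.3, 102.0]]
 flange yaw err [-4.0000e-03 -2.3444e+01]
side orange 470 [[29.3, 22.7, 51.1], [104.4, 27.0, 101.2]]
 flange yaw err [-2.0000e-03  2.4927e+01]
```

View pics/w3.png

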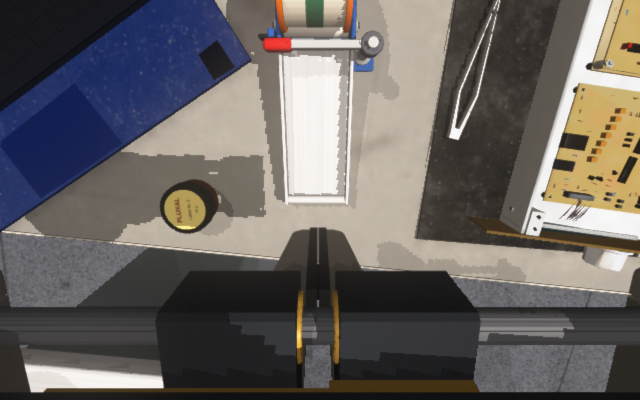

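The picture shows the keeper straight across the gutter (red end at about 278,44, pivot at 372,42), with the reel seated beyond it. The flux pot and tweezers are where they were.

```bash
python3 -c "
from h import *
print(manip.sign_off())"
```

```text
the job is handed in; nothing more can be done
None
```

The reel is in its seat between the two rollers and the keeper arm is across the gutter behind it, against its catch; I handed the job in at about 15.5 s, and the sign-off returned no verdict.

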